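Shut the bit chest

ROBOT

A 6-joint arm with a two-finger parallel gripper is mounted at the origin on a cart in front of the work surface, level with it; the furniture and walls round the work are solid. World frame = base frame: x ahead of the robot, y to its left, z up, the work surface at z = 0. Lengths are in m, angles in degrees, forces in N, time in s.
With the tool pointing down it reaches from about 0.4 to 0.825 m from the base axis. Payload 7 kg.
Tool frame: the origin (TCP) lies at the very end of the fingers, on their centre line; the grasp point (between the pads) lies 19 mm behind it (ctrl.grasp_offset is the distance from the TCP to the grasp point, in m); z points along the fingers, y is the line along which they close (so a half turn about z gives the same grasp; the last joint's range is limited). The gripper opens to 88 mm and grips with 3 to 60 N. Pads are 19 mm wide; open, the fingers measure 130 mm over their backs; the gripper's body (78 mm by 193 mm) begins 47 mm behind the grasp point.
Start: joints at [80.048, 20.546, 0.682, 0, -70.136, -16.507], TCP at [0.301, 0.604, 0.227] pointing down, gripper open.
Joint ranges: [-176.03, 176.03], [-82.01, 121.73], [-58.28, 71.71], [-173.87, 95.51], [-174.79, -0.11], [-173.66, 173.66]. Speed limits (degrees/s): [136.94, 136.94, 172.46, 180, 180, 180].

INTERFACE

Orientations are given as [roll, pitch, yaw] about the fixed x, y, z axes, in that order (R = Rz(yaw) Ry(pitch) Rx(roll)).
In Python, from plant import ctrl gives the robot as it stands. The module is installed in compiled form; this text tells all that it offers.
- The arm moves only by the tool jog_arm, never from a script. Its argument "plan" is a list that holds one entry, the list of rows, each a list of 7 numbers: the opening, from 0 (shut) to 1 (fully open), then the shift along the tool's x, y, z in m, then the turn, a rotation vector about the tool's x, y, z in degrees. A call has 1 to 20 rows; each row is the pose to reach, as a shift and turn from the pose commanded when the call began, along the tool's axes at that moment; what a row does not reach only later rows make up. A row lasts 1/8 s, in which the tool goes at most 62.5 mm and 10.7 degrees, less where a joint would pass 70% of its speed; a pose out of reach is approached as far as the arm can. A call with a gripper value outside its range is refused whole. The fingers move at their own pace and stop on an object; the grip force is fixed at half the most. Time passes only in rows, so rows that repeat a pose let the fingers close. It gives the time, the measured TCP pose, the force, the opening and the grip force at its end, in the units of the state.
- ctrl.get_obs(): the state, without advancing time (a new reading comes with each control period).
- ctrl.snapshot(name): name is "side" or "top" or "wrist"; returns a dict with "image" (384x512x3 uint8, red, green, blue), "vertical_fov" (degrees; the focal length in pixels is half the picture's height over the tangent of half this angle, whatever the lens; pixels are square), "cx", "cy" (the principal point, pixels), "R" (3x3) and "t" (3): a world point X has camera coordinates R X + t; the wrist camera has in their place "T_tool_cam" (4x4, takes a point from camera to tool coordinates, whose origin is the TCP and whose axes are the flange's). Camera axes: x right, y down, z forward; pixel columns grow to the right and rows downward; lengths in m; the calibration is good to about 2 mm. A picture is of the moment at which its call begins: read the wrist's pose just before it. There is no depth.
- ctrl.close_job(): hands the job in; it is judged then, once.
The state is a dict: "clock": time; "joint_pos": joint angles; "qvel": joint speeds; "tau": joint torques, N m; "tool_pos": TCP position; "orientation": TCP orientation; "force": force on the tool from outside, world axes, zero at the start; "moment": the same for the moment, N m; "opening": finger opening in m; "gripper_force": force on a finger pad.
Only numpy, scipy, OpenCV 4.12 (cv2) and the standard library are available. Lean on these libraries where they do the work, as an engineer would, in place of code of your own. Each camera call takes 0.05 s, during which the arm holds its last target. There are 200 camera calls.

TASK

Shut up the small plywood bit chest by pushing it with the fingertips: first push both of its drawers fully home while the lid is still up, then push the raised lid down until it is fully shut. The lid's front lip drops over the drawers, so the drawers must be in before the lid comes down. Do not shove the chest along the table or lift it, and leave the battery pack, tape measure and pliers beside it where they are.

Things in the scene. Friction and masses are not known exactly. Their poses are not given: they have to be found in the camera images.
- chest: low plywood chest standing loose on the table, about 5 kg; case 170 mm deep (its x) x 300 mm wide (its y) x 74 mm high, 82 mm high with the lid shut. Origin at the centre of the case's underside; its -x side is the front with two drawers side by side, +y is its left seen from the robot, z up. It slides on the table only when pushed with more than about 20 N
- drawer_left (a joint): how far the left (+y) drawer is out of the chest, m: 0 = fully home, front flush with the case, against a firm stop; at most 0.11. It slides along the chest's x with about 2 N of friction and stays where it is left
- drawer_left_front (a point): centre of the left drawer's front face, 32 mm above the table; the face is flat and upright, 134 mm wide, 44 mm high (8 to 52 mm above the table), looks to the chest's -x and moves with the drawer. A finger lip 60 mm wide sticks out 8 mm from it low down (11 to 17 mm above the table)
- drawer_right (a joint): how far the right (-y) drawer is out, as for the left one
- drawer_right_front (a point): centre of the right drawer's front face; same shape as the left one
- chest_lid (a joint): angle of the lid, rad: 0 = shut (level), grows as the front edge rises; starts raised between about 1.0 and 1.3. A stiff hinge holds it where it is left; about 2 N at its front edge pushes it down
- lid_hinge (a point): middle of the hinge line on the chest's rear top edge, 74 mm above the table; the hinge axis runs along the chest's y
- lid_edge (a point): middle of the lid's front (free) edge on its outer (upper when shut) face, 178 mm from the hinge along the lid and 8 mm off the hinge plane; the lid is a flat board 8 mm thick, 300 mm wide, whose inner face lies in the plane through the hinge line. Along the front edge a 6 mm thick lip reaches 24 mm below its inner face
- battery_pack: black cordless-tool battery, 76 x 118 x 64 mm, standing left of the chest; bystander; origin at the centre of its underside
- tape_measure: yellow tape measure, 68 x 102 x 36 mm, right of the chest; bystander; origin at the centre of its underside
- pliers: pliers, 55 x 175 x 12 mm, lying right of the chest towards the robot; bystander; origin at the centre of the underside

How it is judged:
By the outcome, as a careful person would: the job done as asked, in the order asked, and still so for the second after the job is handed in, with the robot touching nothing.
It also fails if it takes over 58 s, if anything falls off the work surface, if the arm or the gripper's body presses on something with over 40 N, if the wrist force passes 120 N, or if a joint passes its speed limit or range.

## Working session

There is one attempt and no reset: what is moved stays moved. The work goes in short steps, Python scripts to look and compute and a tool call to move; the robot and the scene stay as the last step left them, time stands still between calls to the robot, and variables do not carry over. Pictures are saved under pics/ and viewed, at most 10 in all, crops included, and the job is handed in when it is done.

Besides the shell and the picture viewer there is one more tool, called after ">>>" as a command line: name --argument value ..., lists and objects as JSON in quotes. jog_arm: Moves the arm, as the interface text tells. Its arguments: {"type":"object","properties":{"plan":{"type":"array","items":{"type":"array","items":{"type":"array","items":{"type":"number"}}}}},"required":["plan"]}

```bash
mkdir -p pics
python3 - <<'E'
from plant import ctrl
import cv2,json,numpy as np
o=ctrl.get_obs();print(o['clock'],o['tool_pos'],o['orientation'],o['opening'])
for n in("side","top"):
    s=ctrl.snapshot(n);cv2.imwrite(f'pics/{n}0.png',s['image'][:,:,::-1])
    print(n,s['vertical_fov'],s['cx'],s['cy'],np.round(s['R'],4).tolist(),np.round(s['t'],4).tolist())
E
```

```text
0.0 [0.30056023 0.60383358 0.22563389] [ 1.79904436e+02 -8.66289106e-03 -2.64666848e+01] 0.08754964042139057
side 48.43726273672449 256.3452132663069 188.65563851075086 [[0.9934, -0.1146, -0.0004], [-0.0484, -0.4167, -0.9078], [0.1039, 0.9018, -0.4195]] [-0.5569, 0.0946, 1.2538]
top 56.87356907242361 261.42020025962813 193.10092504052392 [[-0.0244, -0.9996, 0.0171], [-0.999, 0.0238, -0.0384], [0.038, -0.018, -0.9991]] [0.0126, 0.548, 0.9258]
```

View pics/side0.png

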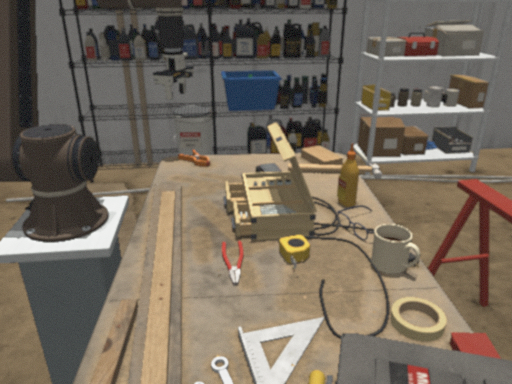

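View pics/top0.png

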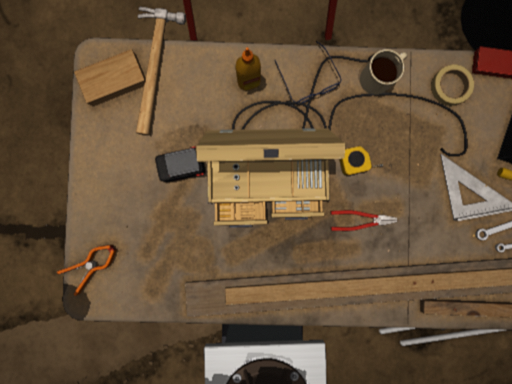

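The side view shows the chest at about (225–315, 125–240) with the lid up. In the top view, the drawer fronts are near row 222 (left, columns 215–266) and row 214 (right, columns 270–324). The lid edge is at rows 140–160. I'll enlarge both.

Run:
```python
import cv2
a=cv2.imread('pics/top0.png')[125:235,190:350];cv2.imwrite('pics/t1.png',cv2.resize(a,None,fx=5,fy=5,interpolation=cv2.INTER_CUBIC))
a=cv2.imread('pics/side0.png')[120:245,215:335];cv2.imwrite('pics/s1.png',cv2.resize(a,None,fx=4.8,fy=4.8,interpolation=cv2.INTER_CUBIC))
```

```text
(no output)
```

View pics/t1.png

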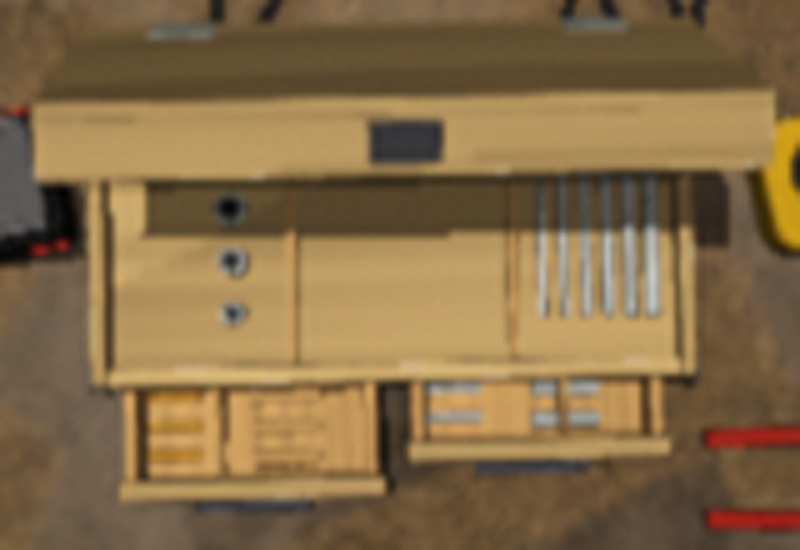

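View pics/s1.png

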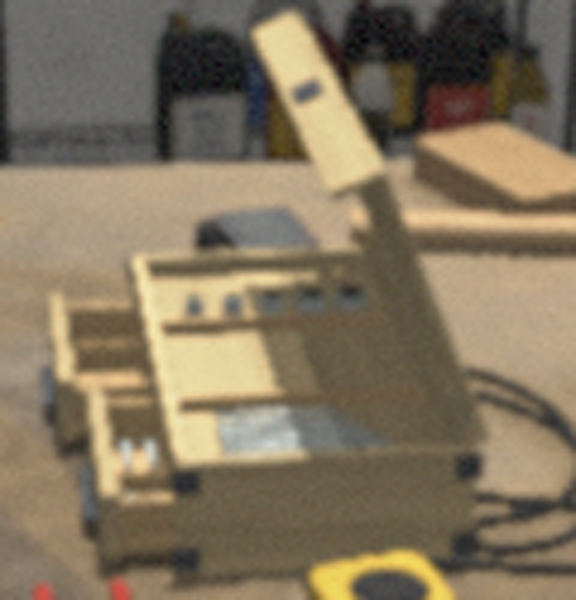

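The crops show the case front top edge from (95,385) to (693,378). The left drawer's top outer edge runs (121,497)–(386,490), and the right drawer's (409,458)–(669,449). The lid's end strip runs from (35,103)–(773,90) (outer edge) to (35,178)–(773,165) (lip). In the side crop, the near and far ends of the lid's front strip are at about (385,175) and (255,30).

```bash
cat > h.py <<'E'
import numpy as np
C={'side':(48.43726273672449,256.345,188.656,[[0.9934,-0.1146,-0.0004],[-0.0484,-0.4167,-0.9078],[0.1039,0.9018,-0.4195]],[-0.5569,0.0946,1.2538]),
'top':(56.87356907242361,261.420,193.101,[[-0.0244,-0.9996,0.0171],[-0.999,0.0238,-0.0384],[0.038,-0.018,-0.9991]],[0.0126,0.548,0.9258])}
def ray(n,u,v):
    fv,cx,cy,R,t=C[n];R=np.array(R);f=192/np.tan(np.radians(fv/2))
    d=R.T@np.array([(u-cx)/f,(v-cy)/f,1]);return -R.T@np.array(t),d/np.linalg.norm(d)
def T(u,v):return ray('top',190+(u+.5)/5-.5,125+(v+.5)/5-.5)
def S(u,v):return ray('side',215+(u+.5)/4.8-.5,120+(v+.5)/4.8-.5)
def onz(r,z):return r[0]+r[1]*(z-r[0][2])/r[1][2]
def tri(a,b):
    k=np.linalg.lstsq(np.c_[a[1],-b[1]],b[0]-a[0],rcond=None)[0]
    p=a[0]+k[0]*a[1];q=b[0]+k[1]*b[1];return (p+q)/2,np.linalg.norm(p-q)
E
python3 - <<'E'
from h import *
np.set_printoptions(precision=4,suppress=True)
for n,p,z in[('caseL',(95,385),.074),('caseR',(693,378),.074),('dL1',(121,497),.052),('dL2',(386,490),.052),('dR1',(409,458),.052),('dR2',(669,449),.052),('hingeL',(180,25),.074),('hingeR',(595,18),.074)]:
    print(n,onz(T(*p),z))
for n,a,b in[('case FR',(693,378),(172,462)),('case FL',(95,385),(135,258)),('dR2',(669,449),(103,505)),('dL1',(121,497),(55,295)),('lipR',(773,165),(332,190)),('lipL',(35,178),(255,30)),('outR',(773,90),(383,172)),('outL',(35,103),(300,12))]:
    print(n,*tri(T(*a),S(*b)))
E
```

```text
caseL [0.528  0.1306 0.074 ]
caseR [ 0.5243 -0.1638  0.074 ]
dL1 [0.4718 0.1215 0.052 ]
dL2 [ 0.472  -0.0116  0.052 ]
dR1 [ 0.4878 -0.0236  0.052 ]
dR2 [ 0.4891 -0.155   0.052 ]
hingeL [0.705  0.0853 0.074 ]
hingeR [ 0.7043 -0.1206  0.074 ]
case FR [ 0.5251 -0.1642  0.0722] 0.0015950513394174207
case FL [0.5294 0.1308 0.071 ] 0.002834687157526862
dR2 [ 0.4883 -0.1567  0.0432] 0.0010669940575683142
dL1 [0.4735 0.1215 0.0505] 0.003468433510852182
lipR [ 0.6094 -0.1673  0.2297] 0.0023837443011689046
lipL [0.6109 0.133  0.2279] 0.0022782719534160142
outR [ 0.6375 -0.166   0.2381] 0.0001519200140012769
outL [0.6397 0.1305 0.2397] 0.0029513819758964412
```

Points agree with the stated sizes. The drawers are out about 54 mm (left) and 36 mm (right), the lid is at about 1.19 rad, and the chest is yawed about -0.7°. Next I move in front of the left drawer with the fingers shut.

>>> jog_arm --plan '[[[0, 0.04, 0.048, 0.01, 0, 0, -3], [0, 0.08, 0.096, 0.02, 0, 0, -6], [0, 0.12, 0.144, 0.04, 0, 0, -9], [0, 0.16, 0.192, 0.06, 0, 0, -12], [0, 0.2, 0.24, 0.08, 0, 0, -15], [0, 0.24, 0.288, 0.1, 0, 0, -18], [0, 0.28, 0.337, 0.1, 0, 0, -21], [0, 0.32, 0.385, 0.1, 0, 0, -24], [0, 0.36, 0.433, 0.1, 0, 0, -25.8], [0, 0.36, 0.433, 0.1, 0, 0, -25.8], [0, 0.36, 0.433, 0.1, 0, 0, -25.8], [0, 0.36, 0.433, 0.1, 0, 0, -25.8]]]'

```text
clock: 1.6
tool_pos: [0.4302, 0.057, 0.1265]
orientation: [-180.0, -0.0, -0.6]
force: [-1.1, 0.1, 0.1]
opening: 0.0006
gripper_force: 0.0
```

>>> jog_arm --plan '[[[0, 0, 0, 0.05, 0, 0, 0], [0, 0, 0, 0.094, 0, 0, 0], [0, 0, 0, 0.094, 0, 0, 0], [0, 0.015, 0, 0.094, 0, 0, 0], [0, 0.025, 0, 0.094, 0, 0, 0], [0, 0.03, 0, 0.094, 0, 0, 0], [0, 0.036, 0, 0.094, 0, 0, 0], [0, 0.042, 0, 0.094, 0, 0, 0], [0, 0.048, 0, 0.094, 0, 0, 0], [0, 0.054, 0, 0.094, 0, 0, 0], [0, 0.06, 0, 0.094, 0, 0, 0], [0, 0.066, 0, 0.094, 0, 0, 0], [0, 0.07, 0, 0.094, 0, 0, 0], [0, 0.074, 0, 0.094, 0, 0, 0], [0, 0.076, 0, 0.094, 0, 0, 0], [0, 0.076, 0, 0.094, 0, 0, 0]]]'

```text
clock: 3.6
tool_pos: [0.5065, 0.0554, 0.0326]
orientation: [-180.0, -0.0, -0.7]
force: [-0.2, 1.3, 0.7]
opening: 0.0002
gripper_force: 0.1
```

>>> jog_arm --plan '[[[0, 0.002, 0, 0, 0, 0, 0], [0, 0.004, 0, 0, 0, 0, 0], [0, 0.006, 0, 0, 0, 0, 0], [0, 0.007, 0, 0, 0, 0, 0]]]'

```text
clock: 4.1
tool_pos: [0.5133, 0.0553, 0.0326]
orientation: [-180.0, -0.0, -0.7]
force: [-2.2, 2.0, 0.2]
opening: 0.0003
gripper_force: 1.0
```

Run:
```python
from plant import ctrl
import cv2
o=ctrl.get_obs();print(o['force'],o['tool_pos'])
a=ctrl.snapshot("top")['image'][125:235,190:350,::-1];b=ctrl.snapshot("side")['image'][120:245,215:335,::-1]
a=cv2.resize(a,(400,275),interpolation=cv2.INTER_CUBIC);b=cv2.resize(b,(396,413),interpolation=cv2.INTER_CUBIC)
a=cv2.copyMakeBorder(a,0,138,0,4,0);cv2.imwrite('pics/c1.png',cv2.hconcat([a,b]))
```

```text
[-2.19753966  2.01393096  0.20430535] [0.51326118 0.05533219 0.0325644 ]
```

View pics/c1.png

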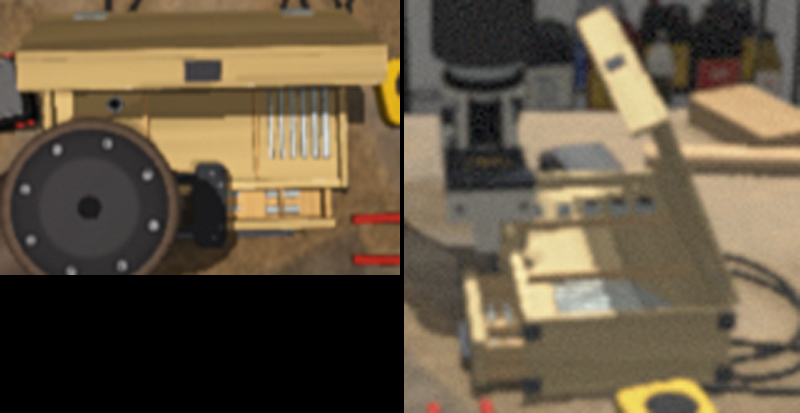

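The left drawer is moving in, the chest hasn't shifted, and the wrist clears the lid. I'll continue in 1 mm steps to the stop.

>>> jog_arm --plan '[[[0, 0.001, 0, 0, 0, 0, 0], [0, 0.002, 0, 0, 0, 0, 0], [0, 0.002, 0, 0, 0, 0, 0]]]'

```text
clock: 4.58
tool_pos: [0.5152, 0.0553, 0.0326]
orientation: [180.0, -0.0, -0.7]
force: [-1.4, 1.3, 0.5]
opening: 0.0004
gripper_force: 0.7
```

>>> jog_arm --plan '[[[0, 0.001, 0, 0, 0, 0, 0], [0, 0.0015, 0, 0, 0, 0, 0], [0, 0.0015, 0, 0, 0, 0, 0]]]'

```text
clock: 4.95
tool_pos: [0.5167, 0.0552, 0.0325]
orientation: [180.0, -0.0, -0.7]
force: [-1.4, 1.8, 0.3]
opening: 0.0004
gripper_force: 0.8
```

>>> jog_arm --plan '[[[0, 0.001, 0, 0, 0, 0, 0], [0, 0.001, 0, 0, 0, 0, 0]]]'

```text
clock: 5.2
tool_pos: [0.5168, 0.0551, 0.0324]
orientation: [180.0, 0.1, -0.7]
force: [-5.2, 3.4, 2.2]
opening: 0.0005
gripper_force: 2.7
```

>>> jog_arm --plan '[[[0, 0.001, 0, 0, 0, 0, 0], [0, 0.001, 0, 0, 0, 0, 0]]]'

```text
clock: 5.45
tool_pos: [0.5167, 0.0549, 0.0323]
orientation: [180.0, 0.2, -0.7]
force: [-8.8, 4.1, 6.4]
opening: 0.0005
gripper_force: 4.8
```

>>> jog_arm --plan '[[[0, 0.001, 0, 0, 0, 0, 0], [0, 0.001, 0, 0, 0, 0, 0]]]'

```text
clock: 5.7
tool_pos: [0.5167, 0.0548, 0.0322]
orientation: [179.9, 0.3, -0.7]
force: [-14.1, 5.8, 9.3]
opening: 0.0003
gripper_force: 6.7
```

The left drawer is on its stop: the TCP held at 0.5167 m while the force rose. Now the right drawer.

>>> jog_arm --plan '[[[0, -0.03, 0, 0, 0, 0, 0], [0, -0.065, 0, 0, 0, 0, 0], [0, -0.065, 0.05, 0, 0, 0, 0], [0, -0.065, 0.1, 0, 0, 0, 0], [0, -0.065, 0.144, 0, 0, 0, 0], [0, -0.065, 0.144, 0, 0, 0, 0], [0, -0.05, 0.144, 0, 0, 0, 0], [0, -0.042, 0.144, 0, 0, 0, 0], [0, -0.036, 0.144, 0, 0, 0, 0], [0, -0.03, 0.144, 0, 0, 0, 0], [0, -0.024, 0.144, 0, 0, 0, 0], [0, -0.018, 0.144, 0, 0, 0, 0], [0, -0.013, 0.144, 0, 0, 0, 0], [0, -0.01, 0.144, 0, 0, 0, 0], [0, -0.008, 0.144, 0, 0, 0, 0], [0, -0.008, 0.144, 0, 0, 0, 0]]]'

```text
clock: 7.7
tool_pos: [0.5102, -0.0888, 0.0326]
orientation: [180.0, -0.0, -0.7]
force: [-1.7, 1.1, -0.8]
opening: 0.001
gripper_force: 0.4
```

>>> jog_arm --plan '[[[0, 0.0015, 0, 0, 0, 0, 0], [0, 0.003, 0, 0, 0, 0, 0], [0, 0.003, 0, 0, 0, 0, 0]]]'

```text
clock: 8.07
tool_pos: [0.5132, -0.0888, 0.0326]
orientation: [180.0, -0.0, -0.7]
force: [-1.8, -0.2, -0.3]
opening: 0.0002
gripper_force: 0.7
```

>>> jog_arm --plan '[[[0, 0.001, 0, 0, 0, 0, 0], [0, 0.0015, 0, 0, 0, 0, 0], [0, 0.0015, 0, 0, 0, 0, 0]]]'

```text
clock: 8.45
tool_pos: [0.5146, -0.0888, 0.0326]
orientation: [180.0, -0.0, -0.7]
force: [-1.3, -0.1, 0.7]
opening: 0.0003
gripper_force: 0.8
```

>>> jog_arm --plan '[[[0, 0.001, 0, 0, 0, 0, 0], [0, 0.001, 0, 0, 0, 0, 0]]]'

```text
clock: 8.7
tool_pos: [0.5156, -0.0888, 0.0326]
orientation: [180.0, -0.0, -0.7]
force: [-1.7, 0.6, 0.7]
opening: 0.0002
gripper_force: 0.8
```

>>> jog_arm --plan '[[[0, 0.001, 0, 0, 0, 0, 0], [0, 0.001, 0, 0, 0, 0, 0]]]'

```text
clock: 8.95
tool_pos: [0.5164, -0.0888, 0.0326]
orientation: [180.0, 0.0, -0.7]
force: [-2.7, 0.6, 0.9]
opening: 0.0005
gripper_force: 1.2
```

>>> jog_arm --plan '[[[0, 0.0005, 0, 0, 0, 0, 0], [0, 0.001, 0, 0, 0, 0, 0]]]'

```text
clock: 9.2
tool_pos: [0.5164, -0.0889, 0.0324]
orientation: [180.0, 0.1, -0.7]
force: [-7.8, 1.4, 5.7]
opening: 0.0004
gripper_force: 3.5
```

Both drawers are on their stops. Next: back off, rise, go over the lid and come down behind it.

>>> jog_arm --plan '[[[0, 0.0008, 0, 0, 0, 0, 0], [0, 0.001, 0, 0, 0, 0, 0], [0, -0.04, 0, 0, 0, 0, 0], [0, -0.08, 0, 0, 0, 0, 0], [0, -0.08, 0, -0.06, 0, 0, 0], [0, -0.08, -0.02, -0.12, 0, 0, 0], [0, -0.08, -0.04, -0.175, 0, 0, 0], [0, -0.08, -0.06, -0.23, 0, 0, 0], [0, -0.08, -0.07, -0.275, 0, 0, 0], [0, -0.08, -0.07, -0.275, 0, 0, 0], [0, -0.08, -0.07, -0.275, 0, 0, 0]]]'

```text
clock: 10.58
tool_pos: [0.4384, -0.0176, 0.3073]
orientation: [-180.0, -0.0, -0.6]
force: [-0.1, -0.0, -0.7]
opening: 0.0005
gripper_force: 0.0
```

Run:
```python
from plant import ctrl
import cv2
a=ctrl.snapshot("wrist")['image'][:,:,::-1];b=ctrl.snapshot("side")['image'][120:245,215:335,::-1]
a=cv2.resize(a,(400,300));b=cv2.resize(b,(396,413),interpolation=cv2.INTER_CUBIC)
a=cv2.copyMakeBorder(a,0,113,0,4,0);cv2.imwrite('pics/c2.png',cv2.hconcat([a,b]))
```

```text
(no output)
```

View pics/c2.png

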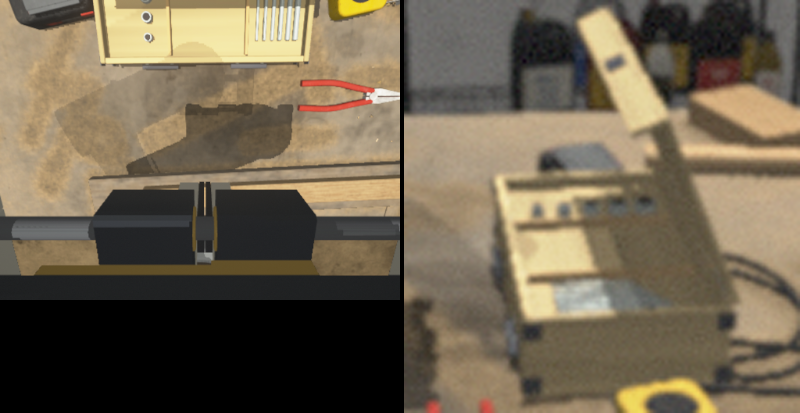

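Both drawers are flush, and the chest corners haven't moved in the side view. The lid is still up.

>>> jog_arm --plan '[[[0, 0.05, 0, 0, 0, 0, 0], [0, 0.1, 0, 0, 0, 0, 0], [0, 0.15, 0, 0, 0, 0, 0], [0, 0.2, 0, 0, 0, 0, 0], [0, 0.24, 0, 0, 0, 0, 0], [0, 0.265, 0, 0, 0, 0, 0], [0, 0.265, 0, 0, 0, 0, 0], [0, 0.265, 0, 0.03, 0, 0, 0], [0, 0.265, 0, 0.06, 0, 0, 0], [0, 0.265, 0, 0.09, 0, 0, 0], [0, 0.265, 0, 0.09, 0, 0, 0], [0, 0.265, 0, 0.09, 0, 0, 0]]]'

```text
clock: 12.18
tool_pos: [0.7036, -0.0211, 0.2188]
orientation: [180.0, -0.1, -0.7]
force: [-0.6, 0.0, 0.6]
opening: 0.0003
gripper_force: 0.0
```

Run:
```python
import numpy as np
h=np.array([.697,.074]);s=.15
for d in range(72,-1,-6):
    t=np.radians(d);p=h+s*np.array([-np.cos(t),np.sin(t)])+.008*np.array([np.sin(t),np.cos(t)])+[.0095,0]
    print(d,p.round(3),'from(.7035,.217): tx,tz',(p[0]-.7035).round(3),(.217-p[1]).round(3))
```

```text
72 [0.668 0.219] from(.7035,.217): tx,tz -0.036 -0.002
66 [0.653 0.214] from(.7035,.217): tx,tz -0.051 0.003
60 [0.638 0.208] from(.7035,.217): tx,tz -0.065 0.009
54 [0.625 0.2  ] from(.7035,.217): tx,tz -0.079 0.017
48 [0.612 0.191] from(.7035,.217): tx,tz -0.091 0.026
42 [0.6  0.18] from(.7035,.217): tx,tz -0.103 0.037
36 [0.59  0.169] from(.7035,.217): tx,tz -0.114 0.048
30 [0.581 0.156] from(.7035,.217): tx,tz -0.123 0.061
24 [0.573 0.142] from(.7035,.217): tx,tz -0.131 0.075
18 [0.566 0.128] from(.7035,.217): tx,tz -0.137 0.089
12 [0.561 0.113] from(.7035,.217): tx,tz -0.142 0.104
6 [0.558 0.098] from(.7035,.217): tx,tz -0.145 0.119
0 [0.556 0.082] from(.7035,.217): tx,tz -0.147 0.135
```

>>> jog_arm --plan '[[[0, -0.02, 0, 0, 0, 0, 0], [0, -0.036, 0, 0, 0, 0, 0], [0, -0.044, 0, 0.001, 0, 0, 0], [0, -0.051, 0, 0.003, 0, 0, 0], [0, -0.058, 0, 0.006, 0, 0, 0], [0, -0.065, 0, 0.009, 0, 0, 0], [0, -0.072, 0, 0.013, 0, 0, 0], [0, -0.079, 0, 0.017, 0, 0, 0], [0, -0.085, 0, 0.021, 0, 0, 0], [0, -0.091, 0, 0.026, 0, 0, 0], [0, -0.097, 0, 0.031, 0, 0, 0], [0, -0.103, 0, 0.037, 0, 0, 0], [0, -0.103, 0, 0.037, 0, 0, 0]]]'

```text
clock: 13.8
tool_pos: [0.5992, -0.0197, 0.1798]
orientation: [-180.0, 0.1, -0.7]
force: [0.0, -0.3, -0.1]
opening: 0.0003
gripper_force: 0.0
```

Run:
```python
from plant import ctrl
import cv2
b=ctrl.snapshot("side")['image'][100:245,205:335,::-1]
cv2.imwrite('pics/c3.png',cv2.resize(b,None,fx=4,fy=4,interpolation=cv2.INTER_CUBIC))
```

```text
(no output)
```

View pics/c3.png

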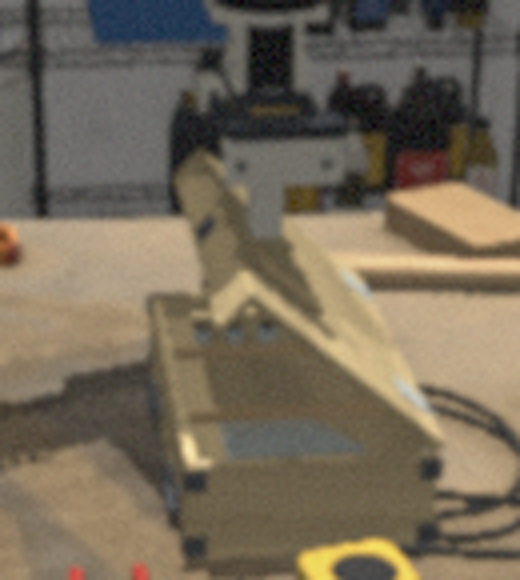

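The lid has followed to about 42°, its drop path is clear, and the chest is in place. Continuing.

>>> jog_arm --plan '[[[0, -0.006, 0, 0.005, 0, 0, 0], [0, -0.011, 0, 0.011, 0, 0, 0], [0, -0.016, 0, 0.018, 0, 0, 0], [0, -0.02, 0, 0.024, 0, 0, 0], [0, -0.024, 0, 0.031, 0, 0, 0], [0, -0.028, 0, 0.038, 0, 0, 0], [0, -0.031, 0, 0.045, 0, 0, 0], [0, -0.034, 0, 0.052, 0, 0, 0], [0, -0.037, 0, 0.06, 0, 0, 0], [0, -0.039, 0, 0.067, 0, 0, 0], [0, -0.041, 0, 0.075, 0, 0, 0], [0, -0.042, 0, 0.082, 0, 0, 0], [0, -0.043, 0, 0.088, 0, 0, 0], [0, -0.044, 0, 0.092, 0, 0, 0], [0, -0.044, 0, 0.094, 0, 0, 0], [0, -0.044, 0, 0.094, 0, 0, 0]]]'

```text
clock: 15.85
tool_pos: [0.5561, -0.0192, 0.0864]
orientation: [-180.0, 0.0, -0.7]
force: [0.4, 0.0, -0.0]
opening: 0.0005
gripper_force: 0.0
```

>>> jog_arm --plan '[[[0, 0, 0, 0.001, 0, 0, 0], [0, 0, 0, 0.002, 0, 0, 0], [0, 0, 0, 0.002, 0, 0, 0]]]'

```text
clock: 16.23
tool_pos: [0.5562, -0.0192, 0.0845]
orientation: [-180.0, 0.0, -0.7]
force: [0.1, -0.3, 0.8]
opening: 0.0003
gripper_force: 0.0
```

>>> jog_arm --plan '[[[0, 0, 0, 0.001, 0, 0, 0], [0, 0, 0, 0.001, 0, 0, 0]]]'

```text
clock: 16.48
tool_pos: [0.5562, -0.0192, 0.0835]
orientation: [-180.0, 0.0, -0.7]
force: [-0.0, 0.6, 0.6]
opening: 0.0006
gripper_force: 0.1
```

>>> jog_arm --plan '[[[0, 0, 0, 0.001, 0, 0, 0], [0, 0, 0, 0.001, 0, 0, 0]]]'

```text
clock: 16.73
tool_pos: [0.5563, -0.0192, 0.0825]
orientation: [-180.0, -0.0, -0.7]
force: [0.2, 0.1, 0.2]
opening: 0.0011
gripper_force: 0.0
```

>>> jog_arm --plan '[[[0, 0, 0, 0.001, 0, 0, 0], [0, 0, 0, 0.001, 0, 0, 0]]]'

```text
clock: 16.98
tool_pos: [0.5564, -0.0192, 0.0823]
orientation: [180.0, -0.0, -0.6]
force: [-3.3, 1.1, 6.7]
opening: 0.0007
gripper_force: 3.7
```

>>> jog_arm --plan '[[[0, 0, 0, 0.001, 0, 0, 0], [0, 0, 0, 0.001, 0, 0, 0]]]'

```text
clock: 17.23
tool_pos: [0.5564, -0.0192, 0.0822]
orientation: [180.0, -0.0, -0.6]
force: [-6.3, 2.5, 16.1]
opening: 0.0006
gripper_force: 7.9
```

The lid stops firmly at z = 0.082 m, which matches shut. Lifting off to check.

>>> jog_arm --plan '[[[0, 0, 0, -0.02, 0, 0, 0], [0, 0, 0, -0.06, 0, 0, 0], [0, -0.05, 0, -0.12, 0, 0, 0], [0, -0.1, 0, -0.17, 0, 0, 0], [0, -0.13, 0.05, -0.2, 0, 0, 0], [0, -0.13, 0.1, -0.2, 0, 0, 0], [0, -0.13, 0.15, -0.2, 0, 0, 0], [0, -0.13, 0.2, -0.2, 0, 0, 0], [0, -0.13, 0.25, -0.2, 0, 0, 0], [0, -0.13, 0.25, -0.2, 0, 0, 0], [0, -0.13, 0.25, -0.2, 0, 0, 0]]]'

```text
clock: 18.6
tool_pos: [0.4231, -0.2677, 0.2802]
orientation: [-180.0, 0.0, -0.7]
force: [0.2, -0.1, 0.2]
opening: 0.0005
gripper_force: 0.0
```

Run:
```python
from plant import ctrl
import cv2
o=ctrl.get_obs();print(o['force'])
a=ctrl.snapshot("top")['image'][125:235,150:410,::-1];b=ctrl.snapshot("side")['image'][120:245,215:335,::-1]
a=cv2.resize(a,(400,170),interpolation=cv2.INTER_CUBIC);b=cv2.resize(b,(396,413),interpolation=cv2.INTER_CUBIC)
a=cv2.copyMakeBorder(a,0,243,0,4,0);cv2.imwrite('pics/c4.png',cv2.hconcat([a,b]))
```

```text
[ 0.22857092 -0.10479825  0.15048653]
```

View pics/c4.png

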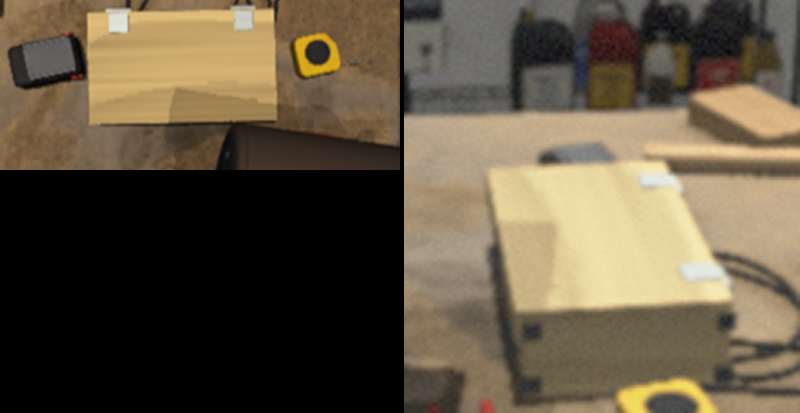

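The lid is level and shut, the drawers are in, and the chest and bystanders are where they were.

```bash
python3 -c "
from plant import ctrl
print(ctrl.close_job())"
```

```text
the job is handed in; nothing more can be done
None
```

Both drawers were pushed fully home, then the lid was pushed shut; in the last pictures the chest had not visibly moved and the battery pack and tape measure were in place (pliers partly hidden by the arm), and I handed the job in at about 19 s.

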